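# Slide the parts case home into its bench holder

### The arm

A 7-joint arm with a two-finger parallel gripper is mounted at the origin on the work surface. World frame = base frame: x ahead of the robot, y to its left, z up, the work surface at z = 0. Lengths are in m, angles in rad, forces in N, time in s.
With the tool pointing down it reaches from about 0.4 to 0.85 m from the base axis. Payload 4.5 kg.
Tool frame: the origin (TCP) lies midway between the tips of the shut fingers; the grasp point (between the pads) lies 19 mm behind it; z points along the fingers, y is the direction in which the jaws open and shut (so a half turn about z gives the same grasp; the last joint's range is limited). The gripper opens to 88 mm and grips with 3 to 60 N. Pads are 18 mm wide; open, the fingers measure 123 mm over their backs; the gripper's body (75 mm by 187 mm) begins 45 mm behind the grasp point.
Start: joints at [1.172, 0.689, -0.195, 1.565, 0.157, 0.902, -0.215], TCP at [0.262, -0.567, 0.239] pointing down, gripper open.
Joint ranges: [-3.01, 3.01], [-0.46, 2.08], [-1.47, 1.51], [0.13, 2.56], [-1, 4.14], [0.04, 2.09], [-2.66, 2.66]. Speed limits (rad/s): [2.57, 2.57, 3.14, 3.14, 3.14, 3.14, 3.14].

### API

Orientations are given as a unit quaternion [x, y, z, w].
In Python, from plant import get_state, snapshot, finish_job, find_in gives the robot as it stands.
- The arm moves only by the shell command python3 -m creep 'ROWS' [OPENING] [FORCE]. ROWS is JSON, one flat list of numbers, 6 for each row, row after row: the shift along the tool's x, y, z in mm, then the turn, a rotation vector about the tool's x, y, z in degrees. In form: [tx, ty, tz, wx, wy, wz, tx, ty, tz, wx, wy, wz, ...]. A call has 1 to 5 rows; each row shifts and turns the pose as measured when the row begins, along the tool's axes as they then stand; what a row does not reach is not made up. A row lasts 1/12 s, in which the tool goes at most 41.7 mm and 7.16 degrees, less where a joint would pass 70% of its speed; a pose out of reach is approached as far as the arm can. A call is refused whole if a number of a shift passes 41.7 or a number of a turn 7.16, either way. A call with a gripper value outside its range is refused whole. OPENING is the finger opening in mm, from 0 to 88.1, set as the call begins (- or left out, the last holds). The fingers move at their own pace and stop on an object; FORCE is the grip in N (left out, the last holds). Time passes only in rows, so rows that do not move let the fingers close. It gives the time, the measured TCP pose, the force and the opening at its end, in the units of the state.
- get_state(): the state, without advancing time (a new reading comes with each control period).
- snapshot(name): name is "side" or "top" or "wrist"; returns a dict with "color" (384x512x3 uint8, red, green, blue), "intrinsics" (3x3 intrinsics, pixels), "extrinsics" (4x4, takes a point from world to camera coordinates). Camera axes: x right, y down, z forward; pixel columns grow to the right and rows downward; lengths in m; the calibration is good to about 2 mm. A picture is of the moment at which its call begins. There is no depth.
- finish_job(): hands the job in, once; it reports no verdict.
Trained networks look in the newest picture that a camera, given by its name, has taken for a name from the list of things; names that differ only in an ending like _2 or _b are one class to them, and where a whole thing is asked for, a point or a joint stands for the part that bears it (a point fixed in the world has none). Each returns a list of dicts, best first, with "score" (0 to 1); they miss things now and then, are a little off and sometimes report something else, mostly with a low value. They report only what shows in the picture. A call takes as long as a camera call. They do not tell look-alikes from the thing itself.
- find_in(thing, camera): "xy" ([column, row] in pixels, amid what is visible of it).
The state is a dict: "clock": time; "q": joint angles; "qd": joint speeds; "joint_torque": joint torques, N m; "tool_pos": TCP position; "eef_rot": TCP orientation; "contact_force": force on the tool from outside, world axes, zero at the start; "moment": the same for the moment, N m; "opening": opening from 0.0 (shut) to 1.0 (fully open).
Only numpy, scipy, OpenCV 4.12 (cv2) and the standard library are available. Lean on these libraries where they do the work, as an engineer would, in place of code of your own. Each camera call takes 0.05 s, during which the arm holds its last target.

### The job

Slide the flat yellow parts case along the bench into the slot between the white holder's rails, a long side leading, and push it gently fully home against the back plate, so that the red catch lifts over it and drops again behind it. Keep the case flat on the bench, do not ram it against the holder, and leave the other things where they are.

Things in the scene. Friction and masses are not known exactly. Their poses are not given: they have to be found in the camera images.
- case: Flat yellow parts case, a rigid slab 100 mm (its x) x 140 mm (its y) x 14 mm thick, upright corners rounded 3 mm, black trim and a blue label on top, 0.25 to 0.5 kg. Origin: centre of its underside, z up. A half turn makes no difference; a 140 mm side leads. Too wide for most grippers and flat on the bench: push it along.
- holder: White steel case holder fixed to the bench: an upright back plate 200 mm wide, 42 mm high, and two movable rails that form the slot. Origin at bench level, mid-width, in the plane of the slot's mouth; x points into the slot, y along the mouth. The plate's rigid face is 106 mm past the mouth. The case slides on the bench itself and is home with its origin at x = 56 mm.
- holder_mid (a point): Middle of the back plate's face, at bench level. The rail pair was last set up to 12 mm to either side of this middle (along y), parallel to x; its true place is NOT reported: feel for it or see it. Rails: from mouth to plate, walls 8 mm thick, 30 mm high, 143 mm apart inside (159 mm outside), square ends. Lips 17 to 22 mm above the bench overhang the slot 9.5 mm.
- catch (a joint): Angle (rad, 0 to 1.4) of the red catch, 18 mm wide, hinged 28 mm up and 19 mm before the mouth, under a bar (18 mm wide, 33 to 41 mm up, ending 24 mm before the mouth) midway between the rails and moved with them. 0: hangs, tip 6.5 mm up. The entering case swings it in and up (1 N), it rides on it at 0.9 and drops once the near side has passed the mouth. Push 12 mm or more to its sides.
- white_carton: Bystander, not to be disturbed: small white carton 75 x 110 x 45 mm; origin at the centre of its underside.
- brown_carton: Bystander, not to be disturbed: small brown carton 90 x 120 x 55 mm; origin at the centre of its underside.
- blue_carton: Bystander, not to be disturbed: flat blue carton 60 x 100 x 30 mm; origin at the centre of its underside.
- tape_roll: Bystander, not to be disturbed: cardboard tape core lying flat, 96 mm across, 48 mm high; origin at the centre of its underside.
- mug: Bystander, not to be disturbed: blue mug, 72 mm across, 72 mm high; origin at the centre of its underside.
- case_stack: Bystander, not to be disturbed: one block of two flat cases (grey below, green on top), 100 x 140 x 29 mm; origin at the centre of its underside.
- marker: Bystander, not to be disturbed: black marker pen with red cap, 120 mm long, 14 mm thick, lying; origin at the centre of its underside.
Things that resemble listed ones, but are neither listed nor needed, are in the scene too. What is shaped like the part that bears catch but black or purple is not meant.

How it is judged:
By the outcome, as a careful person would: the job done as asked, in the order asked, and still so for the second after the job is handed in, with the robot touching nothing.
It also fails if it takes over 72 s, if anything falls off the work surface, if the arm or the gripper's body presses on something with over 40 N, if the wrist force passes 120 N, or if a joint passes its speed limit or range.

## Working session

There is one attempt and no reset: what is moved stays moved. The work goes in short steps, Python scripts to look and compute and a shell command to move; the robot and the scene stay as the last step left them, time stands still between calls to the robot, and variables do not carry over. Pictures are saved under pics/ and viewed, and the job is handed in when it is done.

```bash
ls; mkdir -p pics; python3 - <<'E'
from plant import *
import cv2
s=get_state();print(s)
for n in("side","top","wrist"):
    d=snapshot(n);cv2.imwrite(f"pics/{n}0.png",d["color"][:,:,::-1]);print(n,d["intrinsics"],d["extrinsics"])
    for t in("case","holder","catch"):print(t,[(round(r["score"],2),r["xy"]) for r in find_in(t,n)])
E
```

```text
pics
{'clock': 0.0, 'q': array([ 1.17179437,  0.68998244, -0.1945158 ,  1.56633255,  0.15730456,
        0.9025051 , -0.21512481]), 'qd': array([ 0.00149232, -0.00037603,  0.00133712, -0.00019221, -0.00031709,
        0.00127538, -0.00019796]), 'joint_torque': array([ 5.53129485e-04, -5.27567196e+01, -1.26675155e+00, -1.53429329e+01,
       -5.26884897e-02,  6.63455750e-03,  1.56305373e-04]), 'tool_pos': array([ 0.26182513, -0.5668204 ,  0.23791411]), 'eef_rot': array([ 9.76669429e-01,  2.14746327e-01, -2.63076584e-04, -8.79027670e-04]), 'contact_force': array([-0.09223984,  0.26507349,  0.60817538]), 'moment': array([-0.01209698,  0.02745536,  0.03163197]), 'opening': 1.0024597641597295}
side [[477.5641162    0.         255.97896532]
 [  0.         477.5641162  200.41555698]
 [  0.           0.           1.        ]] [[ 0.98671658 -0.16226668 -0.0077404  -0.52258582]
 [-0.12668734 -0.73878977 -0.66192144  0.12904656]
 [ 0.10168927  0.65410947 -0.74953325  1.28144613]
 [ 0.          0.          0.          1.        ]]
case [(0.79, [248.5, 177.4])]
holder [(0.6, [252.8, 249.4])]
catc
[... 164 characters left out ...]
.00234221  0.06594856]
 [-0.99654223  0.01472953 -0.08177176  0.53098154]
 [ 0.08172787 -0.00355833 -0.99664833  1.35952229]
 [ 0.          0.          0.          1.        ]]
case [(0.89, [229.2, 196.1])]
holder [(0.73, [300.1, 204.1]), (0.63, [244.2, 116.3])]
catch []
wrist [[321.79589024   0.         254.12931896]
 [  0.         321.79589024 193.59596287]
 [  0.           0.           1.        ]] [[ 4.18763956e-01 -9.08095084e-01 -2.60240557e-04 -6.25994841e-01]
 [-8.74857511e-01 -4.03513390e-01  2.67957607e-01 -3.68392797e-02]
 [-2.43435996e-01 -1.11983314e-01 -9.63430669e-01  3.88877064e-01]
 [ 0.00000000e+00  0.00000000e+00  0.00000000e+00  1.00000000e+00]]
case []
holder []
catch []
```

View pics/side0.png

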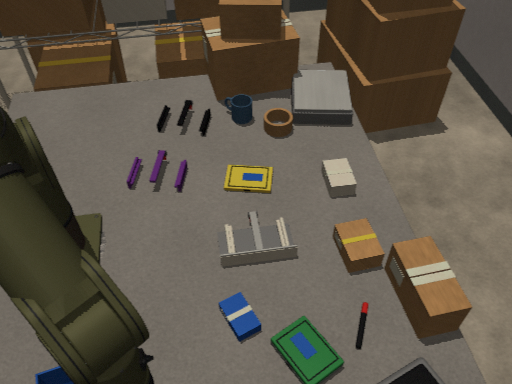

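View pics/top0.png

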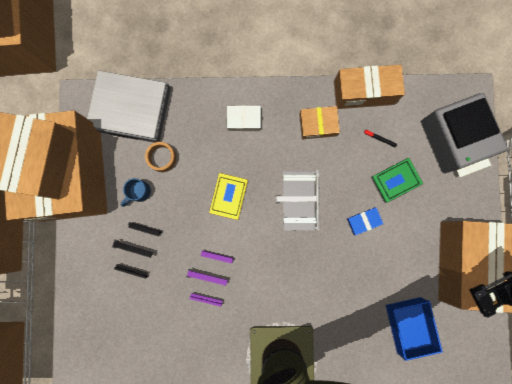

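```bash
python3 - <<'E'
import cv2
a=cv2.imread("pics/top0.png")[160:245,195:335]
cv2.imwrite("pics/top0z.png",cv2.resize(a,None,fx=5.7,fy=5.7,interpolation=cv2.INTER_CUBIC))
a=cv2.imread("pics/side0.png")[155:275,205:310]
cv2.imwrite("pics/side0z.png",cv2.resize(a,None,fx=5,fy=5,interpolation=cv2.INTER_CUBIC))
E
```

```text
(no output)
```

View pics/top0z.png

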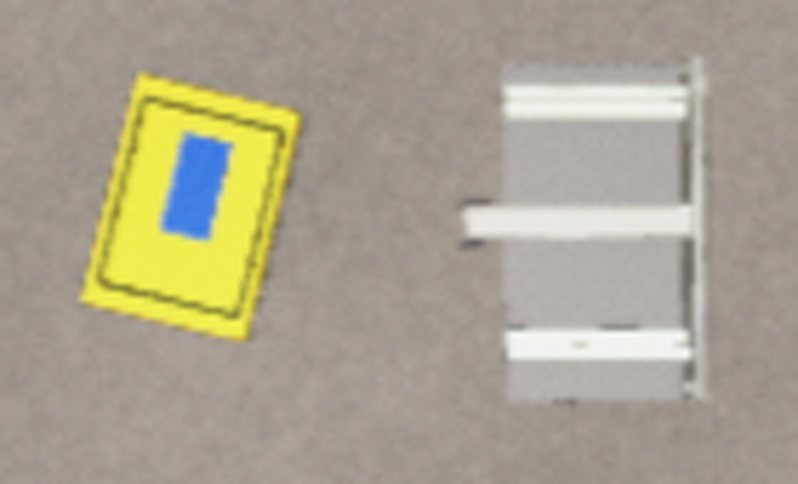

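View pics/side0z.png

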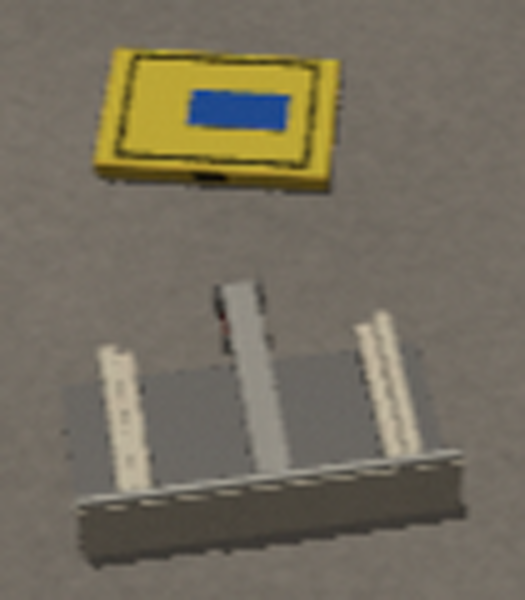

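```bash
cat > h.py <<'E'
import numpy as np,cv2
from plant import *
def ray(d,uv,z):
    K=d["intrinsics"];T=d["extrinsics"];R=T[:3,:3];t=T[:3,3]
    uv=np.atleast_2d(np.array(uv,float));p=np.c_[uv,np.ones(len(uv))]@np.linalg.inv(K).T
    D=p@R; C=-R.T@t
    s=(z-C[2])/D[:,2]
    return C+D*s[:,None]
def proj(d,X):
    T=d["extrinsics"];c=np.atleast_2d(X)@T[:3,:3].T+T[:3,3];c=c@d["intrinsics"].T
    return c[:,:2]/c[:,2:]
def case_pose(d,z=0.014,save=None):
    h=cv2.cvtColor(np.ascontiguousarray(d["color"]),cv2.COLOR_RGB2HSV)
    m=((h[...,0]>22)&(h[...,0]<36)&(h[...,1]>120)).astype(np.uint8)
    n,l,st,c=cv2.connectedComponentsWithStats(m)
    k=1+np.argmax(st[1:,4]);cs,_=cv2.findContours((l==k).astype(np.uint8),cv2.RETR_EXTERNAL,cv2.CHAIN_APPROX_NONE)
    cc=max(cs,key=cv2.contourArea)[:,0]
    P=ray(d,cc,z)[:,:2]
    r=cv2.minAreaRect((P*1000).astype(np.float32));return r,cv2.boxPoints(r)
def zoom(d,x0,y0,x1,y1,f,name):
    a=d["color"][y0:y1,x0:x1,::-1];cv2.imwrite("pics/"+name,cv2.resize(a,None,fx=f,fy=f,interpolation=cv2.INTER_CUBIC))
E
python3 - <<'E'
from h import *
np.set_printoptions(precision=1,suppress=True)
d=snapshot("top");print("case",case_pose(d))
f=lambda x,y:((x+.5)/5.7-.5+195,(y+.5)/5.7-.5+160)
def pr(n,z,*p):print(n,ray(d,[f(*q) for q in p],z)[:,:2].tolist() and (ray(d,[f(*q) for q in p],z)[:,:2]*1000).round(1).tolist())
pr("case corners",.014,(139,73),(301,113),(247,340),(80,302))
pr("upper rail TL TR; crease;BL",.03,(503,85),(687,87),(503,119))
pr("lower rail TL BL BR",.03,(507,328),(507,360),(690,360))
pr("bar end",.041,(464,206),(464,238),(690,206),(690,238))
pr("base",.0,(503,65),(507,400))
pr("plate back top",.042,(704,58),(704,400),(693,58),(693,400))
s=snapshot("side");print("side case",case_pose(s,.014))
g=lambda x,y:((x+.5)/5-.5+205,(y+.5)/5-.5+155)
def ps(n,z,*p):print(n,(ray(s,[g(*q) for q in p],z)[:,:2]*1000).round(1).tolist())
ps("case",.014,(118,48),(340,60),(330,180),(95,167))
ps("plate top",.042,(78,498),(463,452))
ps("rails mouth outer (L lip outer; R outer)",.03,(99,347),(389,312))
ps("rails plate end",.03,(118,490),(150,487),(388,457),(421,453))
ps("bar",.041,(222,283),(255,280),(258,473),(290,470))
E
```

```text
case (((532.5824584960938, 166.51925659179688), (100.86617279052734, 139.33213806152344), 75.66455841064453), array([[452.6, 134.9],
       [587.6, 100.4],
       [612.6, 198.1],
       [477.6, 232.6]], dtype=float32))
case corners [[612.1, 197.2], [587.0, 102.2], [454.3, 135.3], [477.9, 232.5]]
upper rail TL TR; crease;BL [[599.7, -15.9], [597.0, -122.9], [579.8, -15.5]]
lower rail TL BL BR [[458.5, -15.5], [440.1, -15.1], [438.5, -120.6]]
bar end [[528.6, 8.5], [510.2, 8.8], [526.7, -121.4], [508.2, -120.9]]
base [[615.7, -17.9], [417.1, -16.4]]
plate back top [[612.1, -131.5], [415.5, -126.4], [612.2, -125.2], [415.6, -120.1]]
side case (((532.6278686523438, 162.3237762451172), (107.96324920654297, 139.3238067626953), 75.69686889648438), array([[451.8, 127.2],
       [586.8,  92.8],
       [613.5, 197.4],
       [478.5, 231.8]], dtype=float32))
case [[481.0, 230.6], [613.7, 197.0], [589.5, 99.9], [455.2, 133.5]]
plate top [[418.1, -119.7], [617.2, -124.4]]
rails mouth outer (L lip outer; R outer) [[440.8, -14.3], [600.5, -16.7]]
rails plate end [[439.2, -109.7], [455.7, -110.6], [580.6, -112.5], [598.1, -112.9]]
bar [[512.2, 10.1], [530.4, 9.2], [510.9, -119.0], [527.4, -119.9]]
```

```bash
cat >> h.py <<'E'
from scipy.spatial.transform import Rotation as Rn
def need(x,y,z,yaw):
    "mm, deg of tool x; prints total tool-frame shift and turn"
    s=get_state();R=Rn.from_quat(s["eef_rot"]).as_matrix();p=s["tool_pos"]*1000
    G=Rn.from_euler("z",yaw,degrees=True)*Rn.from_euler("x",180,degrees=True)
    t=R.T@(np.array([x,y,z])-p);w=(Rn.from_matrix(R).inv()*G).as_rotvec(degrees=True)
    print("clk",round(s["clock"],2),"p",p.round(1),"yaw",round(np.degrees(np.arctan2(R[1,0],R[0,0])),2),"F",s["contact_force"].round(1),"op",round(s["opening"],3))
    print("shift",t.round(1),"turn",w.round(2))
E
python3 -c "
from h import *
need(553,247,238,75.9)
d=snapshot('wrist');T=d['extrinsics'];s=get_state();R=Rn.from_quat(s['eef_rot']).as_matrix()
print(R.T@(-T[:3,:3].T@T[:3,3]-s['tool_pos']),R.T@T[2,:3])"
Z='27.5,-28,0,0,0,0'
python3 -m creep '[27.5,-28,0,0,0,0,27.5,-28,0,0,0,0,27.5,-28,0,0,0,0,27.5,-28,0,0,0,0,27.5,-28,0,0,0,0]'
python3 -c "
from h import *
need(553,247,238,75.9)"
```

```text
clk 0.7 p [ 262.2 -567.4  238.8] yaw 24.8 F [-0.3  0.9 -0.1] op 0.998
shift [ 605.6 -617.3    0.7] turn [ 1.00e-02  0.00e+00 -5.11e+01]
[ 0.06825872  0.00117499 -0.14575716] [-2.67937580e-01 -2.94918675e-04  9.63436228e-01]
clock: 1.17
tool_pos: [0.3255, -0.3879, 0.2371]
eef_rot: [0.979, 0.205, -0.001, 0.005]
contact_force: [0.5, 0.7, -0.0]
opening: 1.0
clk 1.17 p [ 325.5 -387.9  237.1] yaw 23.67 F [ 0.5  0.7 -0. ] op 1.0
shift [ 463.2 -490.2   -7.4] turn [  0.4    0.47 -52.23]
```

```bash
python3 -m creep '[28,-29,0,0,0,0,28,-29,0,0,0,0,28,-29,0,0,0,0,28,-29,0,0,0,0,28,-29,0,0,0,0]'
python3 -m creep '[28,-29,0,0,0,0,28,-29,0,0,0,0,28,-29,0,0,0,0,28,-29,0,0,0,0,28,-29,0,0,0,0]' 
python3 -c "
from h import *
need(553,247,238,75.9)"
```

```text
clock: 1.58
tool_pos: [0.3976, -0.1919, 0.2364]
eef_rot: [0.979, 0.203, 0.001, 0.006]
contact_force: [1.4, 0.2, -0.1]
opening: 0.997
clock: 2.0
tool_pos: [0.47, 0.0038, 0.2358]
eef_rot: [0.979, 0.203, 0.003, 0.007]
contact_force: [0.6, -0.7, -0.4]
opening: 1.0
clk 2.0 p [470.    3.8 235.8] yaw 23.46 F [ 0.6 -0.7 -0.4] op 1.0
shift [ 173.  -190.    -4.6] turn [  0.86   0.28 -52.44]
```

```bash
python3 -m creep '[0,0,0,0,0,-7,0,0,0,0,0,-7,0,0,0,0,0,-7,0,0,0,0,0,-7,0,0,0,0,0,-7]' 50 
python3 -m creep '[0,0,0,0,0,-6,0,0,0,0,0,-6,0,0,0,0,0,-6,0,0,0,0,0,0]'
python3 -c "
from h import *
need(553,247,238,75.9)"
```

```text
clock: 2.42
tool_pos: [0.4755, 0.0229, 0.2371]
eef_rot: [0.868, 0.496, 0.006, 0.006]
contact_force: [-0.7, -0.5, 0.4]
opening: 0.643
clock: 2.75
tool_pos: [0.4763, 0.0236, 0.2378]
eef_rot: [0.773, 0.634, 0.006, 0.008]
contact_force: [0.2, -0.6, -0.6]
opening: 0.571
clk 2.75 p [476.3  23.6 237.8] yaw 78.72 F [ 0.2 -0.6 -0.6] op 0.571
shift [2.341e+02 3.150e+01 1.000e-01] turn [1.1  0.03 2.82]
```

```bash
python3 -m creep '[40,5.5,0,0,0,0,40,5.5,0,0,0,0,40,5.5,0,0,0,0,40,5.5,0,0,0,0,40,5.5,0,1.1,0,2.8]' 
python3 -m creep '[20,2,0,0,0,0,15,2,0,0,0,0,0,0,0,0,0,0]'
python3 - <<'E'
from h import *
need(553,247,238,75.9)
d=snapshot("wrist");cv2.imwrite("pics/w1.png",d["color"][:,:,::-1]);print(case_pose(d))
d=snapshot("top");zoom(d,150,120,330,250,4.4,"t1.png");print(case_pose(d))
d=snapshot("side");zoom(d,150,60,330,280,2.7,"s1.png")
E
```

```text
clock: 3.17
tool_pos: [0.5452, 0.2055, 0.2365]
eef_rot: [0.8, 0.6, -0.005, 0.003]
contact_force: [0.3, -1.0, -0.5]
opening: 0.571
clock: 3.42
tool_pos: [0.5608, 0.2524, 0.2363]
eef_rot: [0.8, 0.6, -0.001, -0.0]
contact_force: [-0.9, -0.1, 0.1]
opening: 0.571
clk 3.42 p [560.8 252.4 236.3] yaw 73.68 F [-0.9 -0.1  0.1] op 0.571
shift [-7.3 -6.  -1.7] turn [-0.13  0.09 -2.22]
(((533.4110717773438, 166.9805450439453), (82.02310943603516, 109.95150756835938), 75.47119140625), array([[469.90494, 141.07207],
       [576.34033, 113.48888],
       [596.91724, 192.88902],
       [490.4818 , 220.47221]], dtype=float32))
(((539.7382202148438, 164.8905029296875), (101.01770782470703, 122.4738540649414), 75.04154205322266), array([[467.53915 , 131.89963 ],
       [585.86273 , 100.286835],
       [611.93726 , 197.88138 ],
       [493.6137  , 229.49417 ]], dtype=float32))
```

View pics/w1.png

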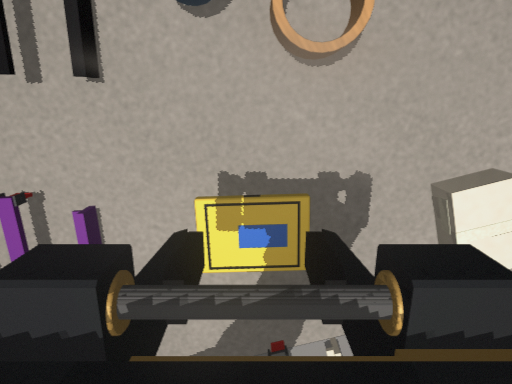

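View pics/t1.png

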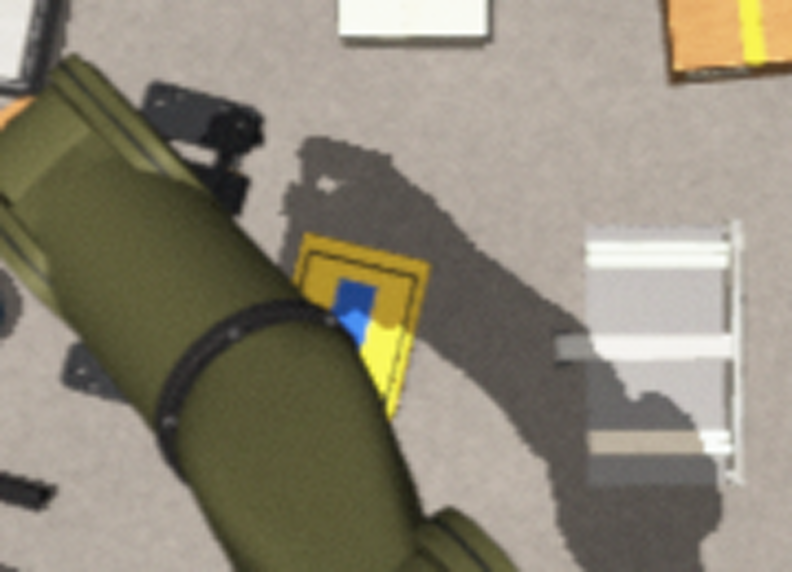

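View pics/s1.png

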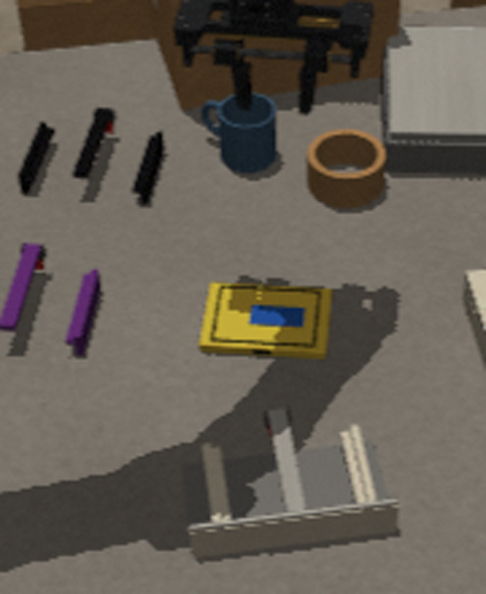

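```bash
python3 -m creep '[-7,-6,40,0,0,-2.2,0,0,40,0,0,0,0,0,40,0,0,0,0,0,40,0,0,0,0,0,30,0,0,0]' 
python3 -c "
from h import *
need(553,247,7,75.9)"
```

```text
clock: 3.98
tool_pos: [0.5597, 0.2313, 0.0504]
eef_rot: [0.794, 0.607, 0.005, 0.006]
contact_force: [0.7, 0.5, -0.5]
opening: 0.568
clk 3.98 p [559.7 231.3  50.4] yaw 74.81 F [ 0.7  0.5 -0.5] op 0.568
shift [ 13.4 -11.2  43.3] turn [ 0.87  0.01 -1.09]
```

```bash
python3 -m creep '[15,-11,5,0.8,0,-1,0,0,0,0,0,0]' 
python3 -c "
from h import *
need(553,247,7,75.9)"
```

```text
clock: 4.15
tool_pos: [0.5488, 0.2429, 0.04]
eef_rot: [0.79, 0.613, -0.007, 0.0]
contact_force: [-0.4, 2.4, 1.1]
opening: 0.573
clk 4.15 p [548.8 242.9  40. ] yaw 75.56 F [-0.4  2.4  1.1] op 0.573
shift [ 5.4  3.3 32.9] turn [-0.44  0.64 -0.34]
```

```bash
python3 -m creep '[5,3,10,-0.4,0.5,0,0,0,10,0,0,0,0,0,8,0,0,0,0,0,0,0,0,0]' 
python3 -c "
from h import *
need(553,247,7,75.9)"
```

```text
clock: 4.48
tool_pos: [0.5564, 0.2478, 0.0152]
eef_rot: [0.791, 0.612, 0.003, 0.001]
contact_force: [0.2, -0.4, -0.1]
opening: 0.567
clk 4.48 p [556.4 247.8  15.2] yaw 75.43 F [ 0.2 -0.4 -0.1] op 0.567
shift [-1.6 -3.1  8.2] turn [ 0.34 -0.19 -0.47]
```

```bash
python3 -m creep '[0,-3,4,0.3,0,-0.4,0,0,4,0,0,0,0,0,0,0,0,0]' 
python3 - <<'E'
from h import *
need(548,227,7,75.9)
d=snapshot("wrist");cv2.imwrite("pics/w2.png",d["color"][:,:,::-1])
d=snapshot("side");zoom(d,190,100,310,280,3.3,"s2.png")
E
```

```text
clock: 4.73
tool_pos: [0.5549, 0.2489, 0.0085]
eef_rot: [0.789, 0.614, 0.003, -0.0]
contact_force: [-0.5, 0.5, 0.8]
opening: 0.566
clk 4.73 p [554.9 248.9   8.5] yaw 75.83 F [-0.5  0.5  0.8] op 0.566
shift [-23.   -1.3   1.3] turn [ 0.19 -0.31 -0.07]
```

View pics/w2.png

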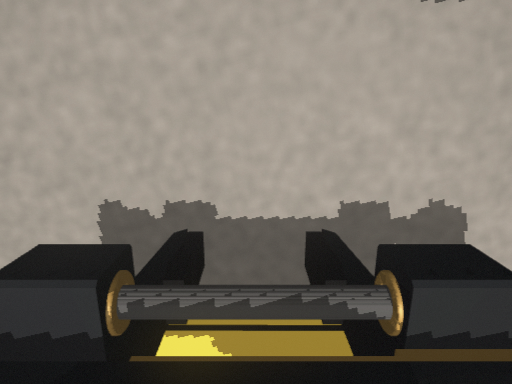

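View pics/s2.png

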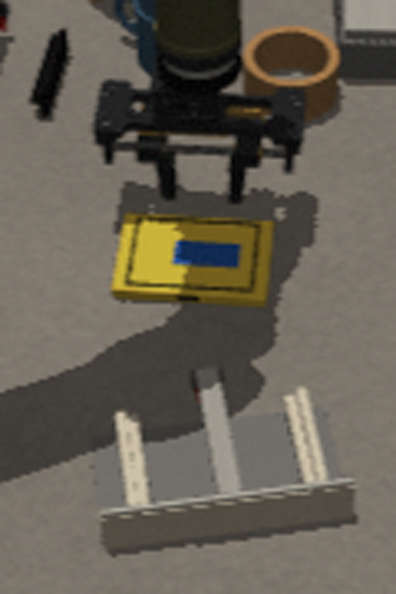

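```bash
cat >> h.py <<'E'
from scipy.optimize import minimize
def fit(d,x0,H=0.014):
    "x0: x,y mm, heading angle deg of long axis (~-14..0). silhouette fit, hull of 8 corners"
    h=cv2.cvtColor(np.ascontiguousarray(d["color"]),cv2.COLOR_RGB2HSV)
    m=((h[...,0]>20)&(h[...,0]<38)&(h[...,1]>110)).astype(np.uint8)
    c0=proj(d,[[x0[0]/1e3,x0[1]/1e3,0.007]])[0]
    yy,xx=np.mgrid[:384,:512];m[(abs(xx-c0[0])>50)|(abs(yy-c0[1])>50)]=0
    cs,_=cv2.findContours(m,cv2.RETR_EXTERNAL,cv2.CHAIN_APPROX_NONE)
    cs=[c for c in cs if cv2.contourArea(c)>25]
    hull=cv2.convexHull(np.vstack(cs))[:,0]
    S=8;M=np.zeros((800,800),np.uint8);o=c0-50
    M=cv2.fillPoly(M,[np.round((hull-o+0.0)*S).astype(np.int32)],1)
    M=cv2.dilate(M,np.ones((S,S),np.uint8)) # pixel extents
    def sil(p):
        a=np.radians(p[2]);u=np.array([np.cos(a),np.sin(a)]);v=np.array([-u[1],u[0]])
        P=[np.r_[np.array(p[:2])+sx*50*v+sy*70*u,z]/np.array([1e3,1e3,1]) for sx in(-1,1) for sy in(-1,1) for z in(0,H)]
        q=cv2.convexHull(((proj(d,P)-o)*S).astype(np.float32))[:,0]
        A=np.zeros_like(M);return cv2.fillPoly(A,[np.round(q).astype(np.int32)],1)
    f=lambda p:np.count_nonzero(sil(p)!=M)/np.count_nonzero(M)
    r=minimize(f,x0,method="Nelder-Mead",options=dict(initial_simplex=np.array(x0)+np.array([[0,0,0],[5,0,0],[0,5,0],[0,0,4]]),xatol=.05,fatol=1e-4))
    return r.x.round(1),round(r.fun,3)
E
python3 - <<'E'
from h import *
d=snapshot("side");print(fit(d,[532.5,165.5,-14]))
E
python3 -m creep '[-8,-1,1,0,0,0,-7,0,0,0,0,0,-3,0,0,0,0,0,0,0,0,0,0,0]' 
python3 -c "
from h import *
need(547,222.7,7,75.9)"
```

```text
(array([534. , 168.1, -14.5]), np.float64(0.022))
clock: 5.22
tool_pos: [0.5494, 0.2297, 0.0083]
eef_rot: [0.789, 0.614, 0.004, 0.0]
contact_force: [-0.8, 0.4, -0.0]
opening: 0.568
clk 5.22 p [549.4 229.7   8.3] yaw 75.82 F [-0.8  0.4 -0. ] op 0.568
shift [-7.4 -0.6  1.2] turn [ 0.25 -0.32 -0.09]
```

```bash
python3 -m creep '[-4,0,0.5,0,0,0,-4,0,0.5,0,0,0,-4,0,0,0,0,0]' 
python3 - <<'E'
from h import *
need(547,222.7,7,75.9)
d=snapshot("side");print(fit(d,[532.5,165.5,-14]));zoom(d,190,100,310,280,3.3,"s3.png")
E
```

```text
clock: 5.47
tool_pos: [0.5476, 0.221, 0.0081]
eef_rot: [0.789, 0.615, 0.007, -0.001]
contact_force: [0.7, 1.8, -1.0]
opening: 0.565
clk 5.47 p [547.6 221.    8.1] yaw 75.89 F [ 0.7  1.8 -1. ] op 0.565
shift [ 1.5 -1.   1.1] turn [ 0.37 -0.74 -0.01]
(array([533.3, 162.1, -14.1]), np.float64(0.025))
```

View pics/s3.png

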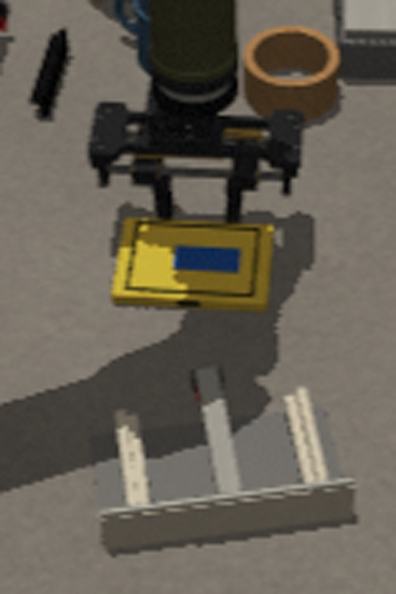

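```bash
python3 -m creep '[-6,-1,0,0,-0.1,-1,-6,-1,0,0,-0.1,-1,-6,-1,0,0,-0.1,-1,-6,-1,0,0,-0.1,-1,-6,-1,0,0,-0.1,-1]' 
python3 - <<'E'
from h import *
need(522,110,7,89)
d=snapshot("side");print(fit(d,[527,132,-9]))
E
```

```text
clock: 5.93
tool_pos: [0.5358, 0.1917, 0.008]
eef_rot: [0.758, 0.652, 0.005, 0.001]
contact_force: [-0.1, 2.5, 0.4]
opening: 0.566
clk 5.93 p [535.8 191.7   8. ] yaw 81.43 F [-0.1  2.5  0.4] op 0.566
shift [-82.8  -1.5   0.5] turn [ 0.48 -0.28 -7.57]
(array([527.9, 132.8,  -8.2]), np.float64(0.032))
```

```bash
python3 -m creep '[-6,0,0,0.1,0,0,-6,0,0,0.1,0,0,-6,-0.5,0,0,0,-0.5,-6,-1,0,0,0,-1,-6,-1,0,0,0,-1]' 
python3 - <<'E'
from h import *
need(522,110,7,89)
d=snapshot("side");print(fit(d,[523,102,-5]))
E
```

```text
clock: 6.4
tool_pos: [0.5281, 0.1582, 0.0078]
eef_rot: [0.742, 0.67, 0.003, 0.0]
contact_force: [0.2, 1.6, 0.6]
opening: 0.57
clk 6.4 p [528.1 158.2   7.8] yaw 84.15 F [0.2 1.6 0.6] op 0.57
shift [-48.5  -1.2   0.6] turn [ 0.24 -0.21 -4.85]
(array([522.1,  99. ,  -6. ]), np.float64(0.026))
```

```bash
python3 -m creep '[-5,-1.2,0,0,0,-1.3,-5,-1.2,0,0,0,-1.3,-5,-1.2,0,0,0,-1.3,-5,-1.2,0,0,0,-1.3,-5,-1.2,0,0,0,-1.3]' 
python3 - <<'E'
from h import *
need(522,110,7,89)
d=snapshot("side");print(fit(d,[521,72,-1]));zoom(d,190,140,310,280,4.2,"s4.png")
E
```

```text
clock: 6.87
tool_pos: [0.5192, 0.13, 0.0076]
eef_rot: [0.699, 0.715, 0.002, 0.0]
contact_force: [0.3, 2.1, 0.6]
opening: 0.567
clk 6.87 p [519.2 130.    7.6] yaw 91.31 F [0.3 2.1 0.6] op 0.567
shift [-20.1   2.4   0.6] turn [ 0.17 -0.13  2.31]
(array([521.1,  69.8,   1.4]), np.float64(0.031))
```

View pics/s4.png

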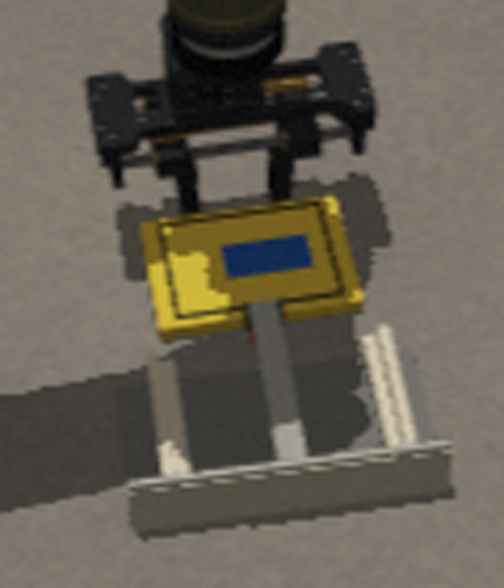

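```bash
python3 -m creep '[-5,0,0,0,0,0,-5,0,0,0,0,0,-4,0,0,0,0,0.2,-3,0.5,0,0,0,0.6,-3,0.5,0,0,0,0.6]' 
python3 - <<'E'
from h import *
need(522,110,7,89)
d=snapshot("side");print(fit(d,[521,52,-1]));zoom(d,190,140,310,280,4.2,"s5.png")
E
```

```text
clock: 7.33
tool_pos: [0.5205, 0.1079, 0.0076]
eef_rot: [0.708, 0.707, 0.002, -0.0]
contact_force: [-0.8, 3.6, -1.0]
opening: 0.57
clk 7.33 p [520.5 107.9   7.6] yaw 89.93 F [-0.8  3.6 -1. ] op 0.57
shift [2.1 1.5 0.6] turn [ 0.17 -0.17  0.93]
(array([520.3,  47.5,  -0. ]), np.float64(0.029))
```

View pics/s5.png

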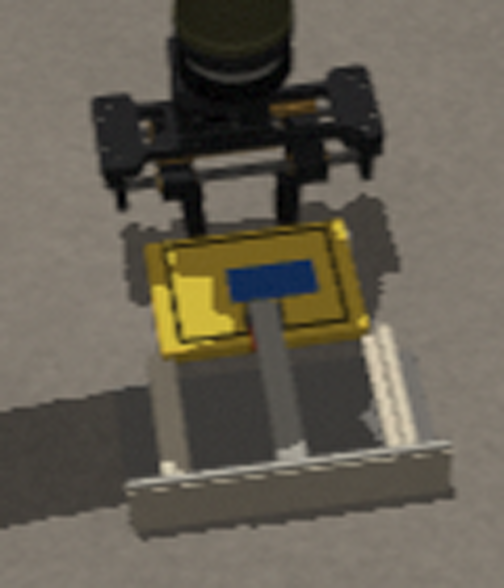

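```bash
cat > ov.py <<'E'
from h import *
def overlay(d,img,box,f,name,mx,my,ang,case=None):
    x0,y0,x1,y1=box;a=cv2.resize(img[y0:y1,x0:x1],None,fx=f,fy=f,interpolation=cv2.INTER_CUBIC)
    c=np.radians(ang);e=np.array([np.sin(c),-np.cos(c)]);n=np.array([np.cos(c),np.sin(c)])
    def L(P,Q,z,col):
        W=[[*(np.array([mx,my])+p[0]*e+p[1]*n)/1e3,z] for p in(P,Q)] if col is not None else 0
        q=(proj(d,W)-[x0,y0]+.5)*f-.5;cv2.line(a,*[tuple(map(int,np.round(v*16))) for v in q],col,1,cv2.LINE_AA,4)
    for s in(1,-1):
        for w in(62,79.5):L((0,s*w),(106,s*w),.03,(0,0,255))
        L((0,s*62),(0,s*79.5),.03,(0,0,255));L((-24,s*9),(106,s*9),.041,(255,0,255))
        L((0,s*71.5),(106,s*71.5),.0,(0,255,0))
    L((-24,-9),(-24,9),.041,(255,0,255));L((0,-100),(0,100),0,(0,255,0));
    cv2.imwrite("pics/"+name,a)
E
python3 - <<'E'
from ov import *
s=snapshot("side");t=snapshot("top")
overlay(s,cv2.imread("pics/side0.png"),(215,205,300,270),9,"o1.png",520.6,-15.5,-1.1)
overlay(t,cv2.imread("pics/top0.png"),(270,165,330,240),8,"o2.png",520.2,-15.5,-1.1)
E
```

```text
(no output)
```

View pics/o1.png

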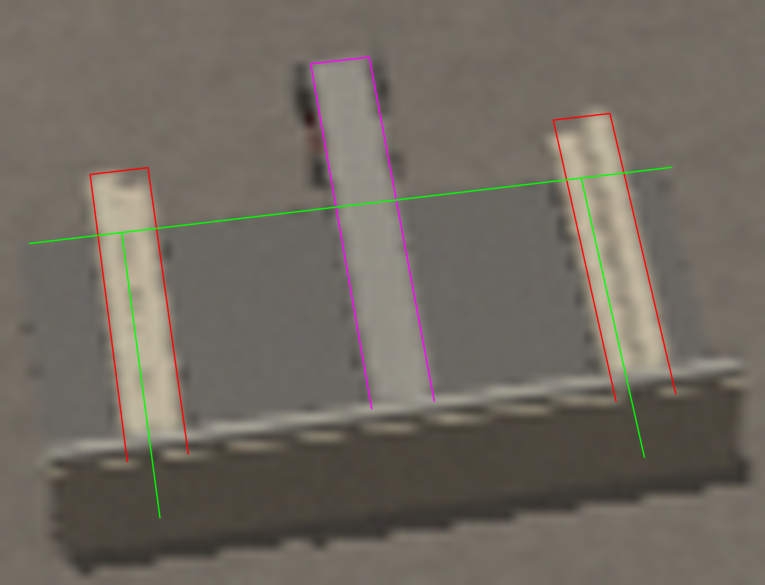

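View pics/o2.png

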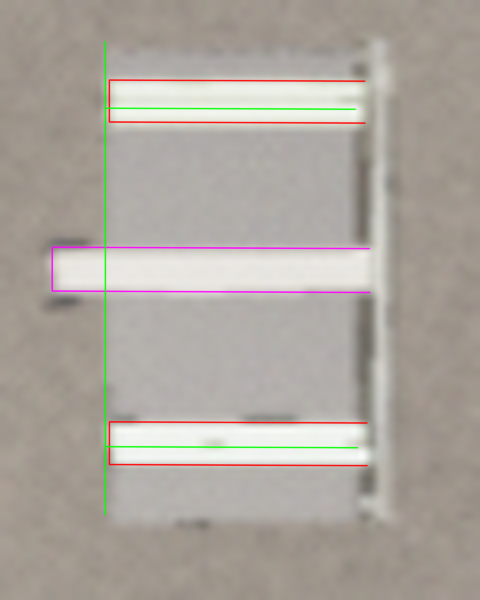

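```bash
python3 -m creep '[-2.5,0.7,0,0,0,0.25,-2.5,0.7,0,0,0,0.25,-2.5,0.7,0,0,0,0.25,-2.5,0.7,0,0,0,0.25]' 
python3 - <<'E'
from h import *
need(522,110,7,89)
d=snapshot("side");print(fit(d,[521,38,-1]));zoom(d,190,140,310,280,4.2,"s6.png")
d=snapshot("top");zoom(d,200,150,330,250,6,"t6.png")
E
```

```text
clock: 7.82
tool_pos: [0.5227, 0.0997, 0.0076]
eef_rot: [0.713, 0.701, 0.003, -0.001]
contact_force: [-0.8, 3.7, 0.4]
opening: 0.566
clk 7.82 p [522.7  99.7   7.6] yaw 89.01 F [-0.8  3.7  0.4] op 0.566
shift [10.2 -0.9  0.6] turn [ 0.13 -0.31  0.01]
(array([521.4,  39.8,  -1.3]), np.float64(0.036))
```

View pics/s6.png

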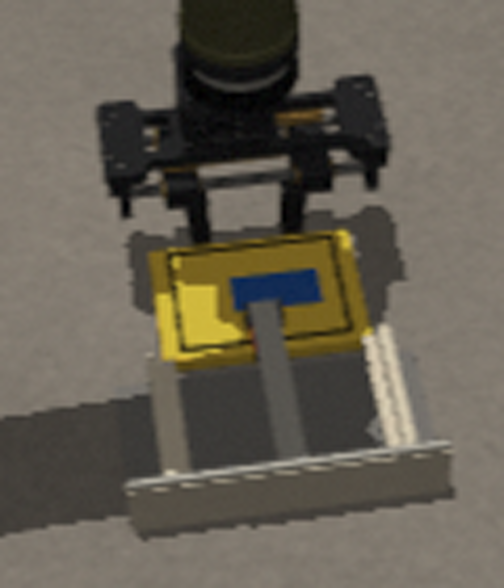

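View pics/t6.png

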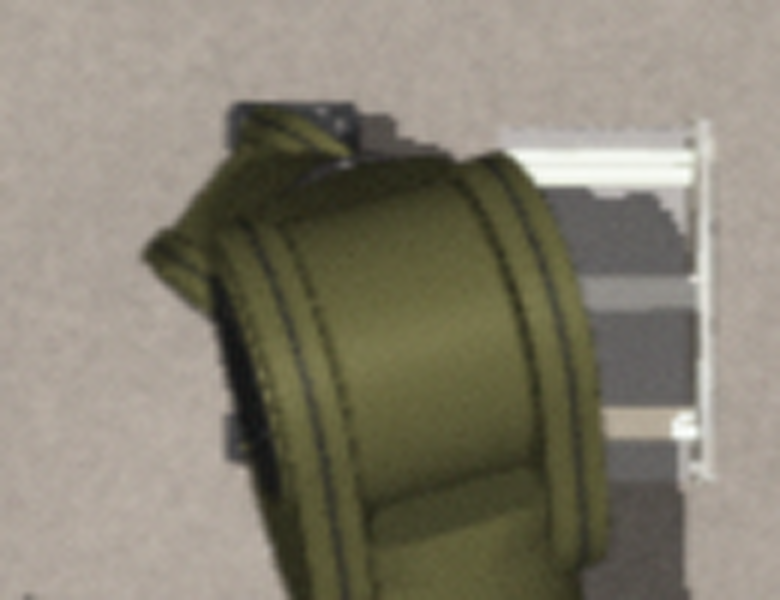

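```bash
python3 -m creep '[-2.5,0.1,0,0,0,-0.05,-2.5,0.1,0,0,0,0,-2.5,0.1,0,0,0,0]' 
python3 - <<'E'
from h import *
need(522,90,7,89)
d=snapshot("side");print(fit(d,[521,33,-1]))
E
python3 -m creep '[-2.5,0,0,0,0,0,-2.5,0,0,0,0,0,-2.5,0,0,0,0,0]' 
python3 - <<'E'
from h import *
need(521.5,80,7,89)
d=snapshot("side");print(fit(d,[521,26,-1]));zoom(d,190,140,310,280,4.2,"s7.png")
E
```

```text
clock: 8.17
tool_pos: [0.5231, 0.0916, 0.0076]
eef_rot: [0.713, 0.701, 0.003, -0.001]
contact_force: [-0.2, 4.4, 0.1]
opening: 0.568
clk 8.17 p [523.1  91.6   7.6] yaw 89.07 F [-0.2  4.4  0.1] op 0.568
shift [-1.6 -1.1  0.6] turn [ 0.15 -0.29  0.07]
(array([523.2,  31.7,  -1. ]), np.float64(0.053))
clock: 8.47
tool_pos: [0.523, 0.083, 0.0076]
eef_rot: [0.713, 0.701, 0.003, -0.001]
contact_force: [0.4, 3.5, 1.1]
opening: 0.57
clk 8.47 p [523.   83.    7.6] yaw 89.06 F [0.4 3.5 1.1] op 0.57
shift [-3.1 -1.4  0.5] turn [ 0.15 -0.28  0.06]
(array([523. ,  23.1,  -0.6]), np.float64(0.046))
```

View pics/s7.png

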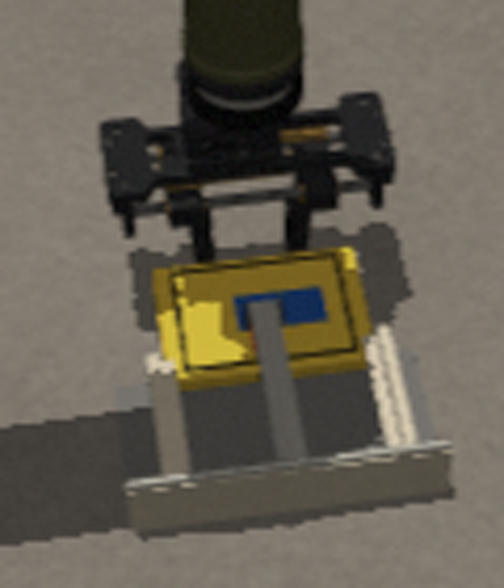

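```bash
python3 -m creep '[-3,0,0,0,0,0,-3,0,0,0,0,0,-3,0,0,0,0,0,-3,0,0,0,0,0]' 
python3 -m creep '[-3,0,0,0,0,0,-3,0,0,0,0,0,-3,0,0,0,0,0,-3,0,0,0,0,0]' 
python3 - <<'E'
from h import *
need(521.0,-10,7,89)
d=snapshot("side");zoom(d,190,140,310,280,4.2,"s8.png")
E
```

```text
clock: 8.85
tool_pos: [0.5227, 0.0697, 0.0076]
eef_rot: [0.713, 0.701, 0.003, -0.001]
contact_force: [-0.2, 3.6, 1.6]
opening: 0.565
clock: 9.18
tool_pos: [0.5225, 0.0563, 0.0076]
eef_rot: [0.713, 0.701, 0.003, -0.001]
contact_force: [-0.8, 4.3, 0.9]
opening: 0.568
clk 9.18 p [522.5  56.3   7.6] yaw 89.05 F [-0.8  4.3  0.9] op 0.568
shift [-66.3  -0.4   0.2] turn [ 0.16 -0.28  0.05]
```

View pics/s8.png

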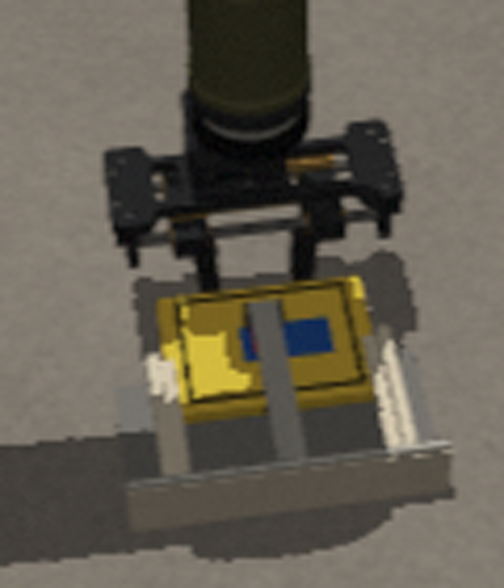

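```bash
python3 -m creep '[-3,0,0,0,0,0,-3,0,0,0,0,0,-3,0,0,0,0,0,-3,0,0,0,0,0,-3,0,0,0,0,0]' 
python3 -m creep '[-3,0,0,0,0,0,-3,0,0,0,0,0,-3,0,0,0,0,0,-3,0,0,0,0,0,-3,0,0,0,0,0]' 
python3 -m creep '[-3,0,0,0,0,0,-3,0,0,0,0,0,-3,0,0,0,0,0,-3,0,0,0,0,0]' 
python3 - <<'E'
from h import *
need(521.0,-12,7,89)
d=snapshot("side");zoom(d,190,140,310,280,4.2,"s9.png")
d=snapshot("wrist");cv2.imwrite("pics/w9.png",d["color"][:,:,::-1])
E
```

```text
clock: 9.65
tool_pos: [0.5222, 0.0396, 0.0075]
eef_rot: [0.713, 0.701, 0.003, -0.001]
contact_force: [-0.5, 4.7, 2.1]
opening: 0.567
clock: 10.07
tool_pos: [0.522, 0.0231, 0.0076]
eef_rot: [0.713, 0.701, 0.003, -0.001]
contact_force: [0.8, 4.4, 2.0]
opening: 0.566
clock: 10.4
tool_pos: [0.5217, 0.0098, 0.0075]
eef_rot: [0.713, 0.701, 0.003, -0.001]
contact_force: [0.1, 5.5, 2.2]
opening: 0.567
clk 10.4 p [521.7   9.8   7.5] yaw 89.06 F [0.1 5.5 2.2] op 0.567
shift [-21.8  -0.4   0.4] turn [ 0.17 -0.3   0.06]
```

View pics/s9.png

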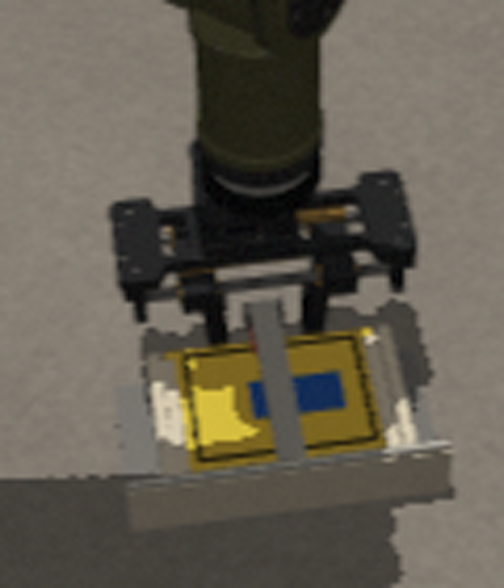

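```bash
python3 -m creep '[-2.5,0,0,0,0,0,-2.5,0,0,0,0,0,-2.5,0,0,0,0,0,-2.5,0,0,0,0,0,-2.5,0,0,0,0,0]' 
python3 -m creep '[-2,0,0,0,0,0,-2,0,0,0,0,0]' 
python3 - <<'E'
from h import *
need(521.0,-12,7,89)
d=snapshot("side");zoom(d,190,140,310,280,4.2,"s10.png")
E
```

```text
clock: 10.92
tool_pos: [0.5214, -0.0038, 0.0075]
eef_rot: [0.713, 0.701, 0.003, -0.001]
contact_force: [0.7, 3.6, 3.7]
opening: 0.569
clock: 11.08
tool_pos: [0.5212, -0.0093, 0.0074]
eef_rot: [0.713, 0.701, 0.002, -0.0]
contact_force: [0.6, 3.7, 2.2]
opening: 0.573
clk 11.08 p [521.2  -9.3   7.4] yaw 89.03 F [0.6 3.7 2.2] op 0.573
shift [-2.7 -0.1  0.4] turn [ 0.13 -0.19  0.03]
```

View pics/s10.png

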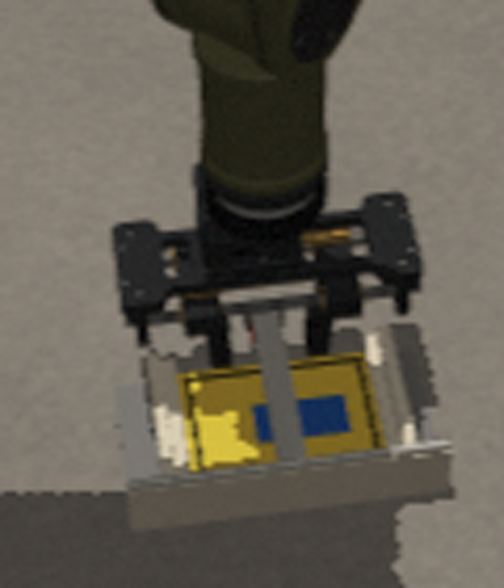

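```bash
for i in 1; do python3 -m creep '[-1.5,0,0,0,0,0]'; python3 -m creep '[-1.5,0,0,0,0,0]'; python3 -m creep '[-1.5,0,0,0,0,0]'; done
```

```text
clock: 11.22
tool_pos: [0.521, -0.0104, 0.0074]
eef_rot: [0.713, 0.701, 0.002, -0.001]
contact_force: [-2.2, 10.0, 3.2]
opening: 0.567
clock: 11.3
tool_pos: [0.5209, -0.0104, 0.0074]
eef_rot: [0.713, 0.702, 0.003, -0.002]
contact_force: [-0.3, 6.2, 2.8]
opening: 0.567
clock: 11.38
tool_pos: [0.5208, -0.0104, 0.0074]
eef_rot: [0.712, 0.702, 0.004, -0.002]
contact_force: [-0.6, 5.3, 2.9]
opening: 0.566
```

```bash
python3 -m creep '[-2.5,0,0,0,0,0]'; python3 -m creep '[-3,0,0,0,0,0]';python3 - <<'E'
from h import *
need(521.0,-12,7,89)
d=snapshot("side");zoom(d,210,200,310,270,7.5,"s11.png")
d=snapshot("wrist");cv2.imwrite("pics/w11.png",d["color"][:,:,::-1])
E
```

```text
clock: 11.47
tool_pos: [0.5207, -0.0106, 0.0075]
eef_rot: [0.711, 0.703, 0.006, -0.003]
contact_force: [-1.2, 8.1, 3.3]
opening: 0.568
clock: 11.55
tool_pos: [0.5206, -0.0106, 0.0075]
eef_rot: [0.711, 0.704, 0.007, -0.005]
contact_force: [-0.1, 8.9, 3.1]
opening: 0.564
clk 11.55 p [520.6 -10.6   7.5] yaw 89.43 F [-0.1  8.9  3.1] op 0.564
shift [-1.4  0.4  0.5] turn [ 0.22 -0.99  0.43]
```

View pics/s11.png

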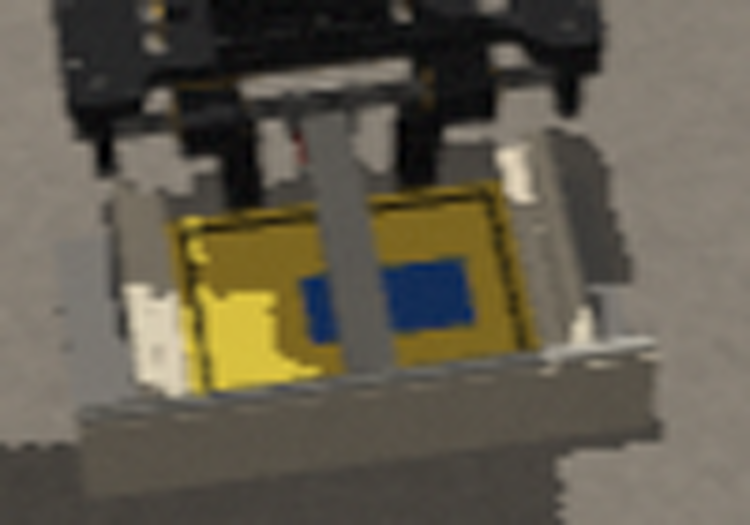

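View pics/w11.png

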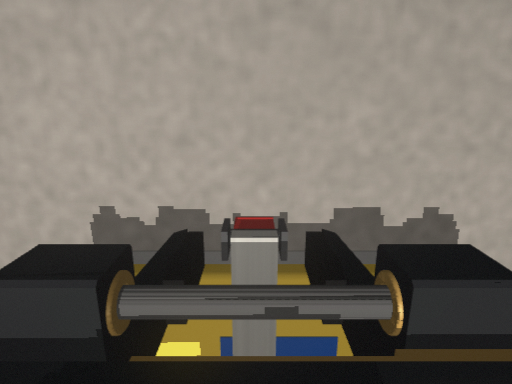

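```bash
python3 - <<'E'
from h import *
d=snapshot("side")
g=lambda x,y:((x+.5)/7.5-.5+210,(y+.5)/7.5-.5+200)
print((ray(d,[g(170,222),g(495,183),g(190,234)],.014)*1000).round(1))
print((ray(d,[g(300,140),g(300,160)],.015)*1000).round(1))
# expected px of trailing top edge for home & 2mm short, and catch tip poses
for yt in(-21.5,-19.5):
    q=proj(d,[[.4505,yt/1e3,.014],[.5905,yt/1e3-.0027,.014]]);print(yt,((q-[210,200]+.5)*7.5-.5).round(0))
E
```

```text
[[460.3 -23.   14. ]
 [580.2 -25.   14. ]
 [466.7 -29.7  14. ]]
[[512.7   6.3  15. ]
 [511.3  -3.1  15. ]]
-21.5 [[143. 222.]
 [522. 178.]]
-19.5 [[142. 218.]
 [521. 173.]]
```

```bash
python3 -m creep '[8,0,-1,0,-0.5,0,15,0,-1,0,0,0.3,20,0,-1,0,0,0,20,0,0,0,0,0,0,0,0,0,0,0]'; python3 - <<'E'
from h import *
need(521.0,60,10,89)
d=snapshot("side");zoom(d,210,200,310,270,7.5,"s12.png")
d=snapshot("wrist");cv2.imwrite("pics/w12.png",d["color"][:,:,::-1])
E
```

```text
clock: 12.12
tool_pos: [0.5187, 0.0454, 0.0095]
eef_rot: [0.716, 0.698, -0.003, 0.0]
contact_force: [0.5, 1.0, -0.2]
opening: 0.57
clk 12.12 p [518.7  45.4   9.5] yaw 88.57 F [ 0.5  1.  -0.2] op 0.57
shift [14.6  1.9 -0.5] turn [-0.23  0.25 -0.44]
```

View pics/s12.png

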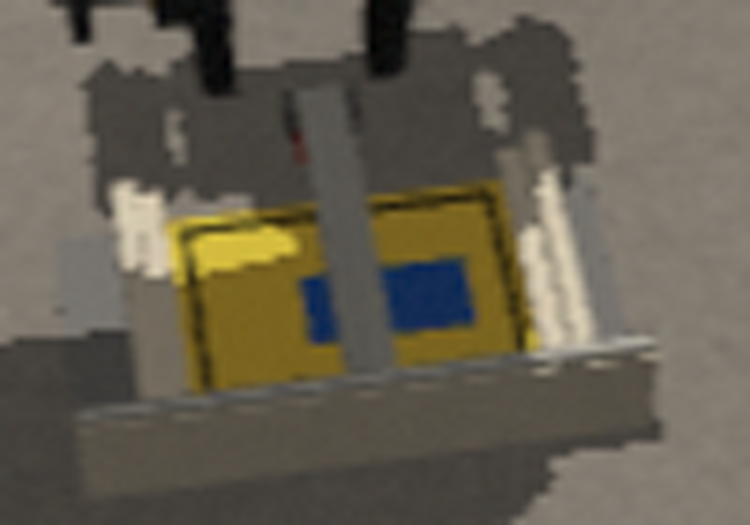

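View pics/w12.png

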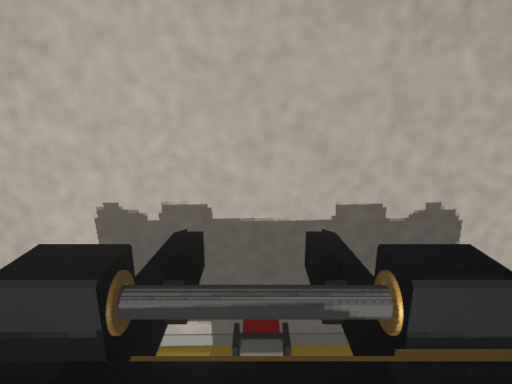

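```bash
python3 -m creep '[25,0,0,0,0,0,25,0,-15,0,0,0,25,0,-30,0,0,0,10,0,-40,0,0,0,0,0,-40,0,0,0]'; python3 -m creep '[0,0,-40,0,0,0,0,0,-30,0,0,0,0,0,0,0,0,0]'; python3 - <<'E'
from h import *
need(521.0,60,10,89)
d=snapshot("side");zoom(d,210,200,310,270,7.5,"s13.png")
h=cv2.cvtColor(np.ascontiguousarray(d["color"]),cv2.COLOR_RGB2HSV)
def red(im):
    h=cv2.cvtColor(im,cv2.COLOR_RGB2HSV);m=((h[...,0]<8)|(h[...,0]>172))&(h[...,1]>90)
    m[:205]=0;m[245:]=0;m[:,:235]=0;m[:,275:]=0
    return [tuple(map(int,p)) for p in np.argwhere(m)[:,::-1]]
print("before",red(np.ascontiguousarray(cv2.imread("pics/side0.png")[:,:,::-1])));print("now",red(np.ascontiguousarray(d["color"])))
d=snapshot("wrist");cv2.imwrite("pics/w13.png",d["color"][:,:,::-1])
d=snapshot("top");zoom(d,200,150,330,250,6,"t13.png")
E
```

```text
clock: 12.63
tool_pos: [0.5166, 0.1123, 0.1281]
eef_rot: [0.723, 0.691, -0.022, 0.002]
contact_force: [0.5, -0.1, 0.0]
opening: 0.566
clock: 12.88
tool_pos: [0.5209, 0.109, 0.2068]
eef_rot: [0.725, 0.688, -0.021, 0.005]
contact_force: [0.5, -0.9, -0.3]
opening: 0.57
clk 12.88 p [520.9 109.  206.8] yaw 86.97 F [ 0.5 -0.9 -0.3] op 0.57
shift [-41.5   6.9 198.4] turn [-1.25  2.13 -2.05]
before [(249, 218)]
now [(249, 218), (249, 219), (249, 220), (250, 221)]
```

View pics/w13.png

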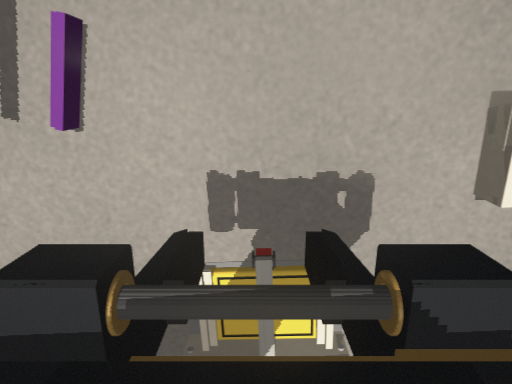

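View pics/t13.png

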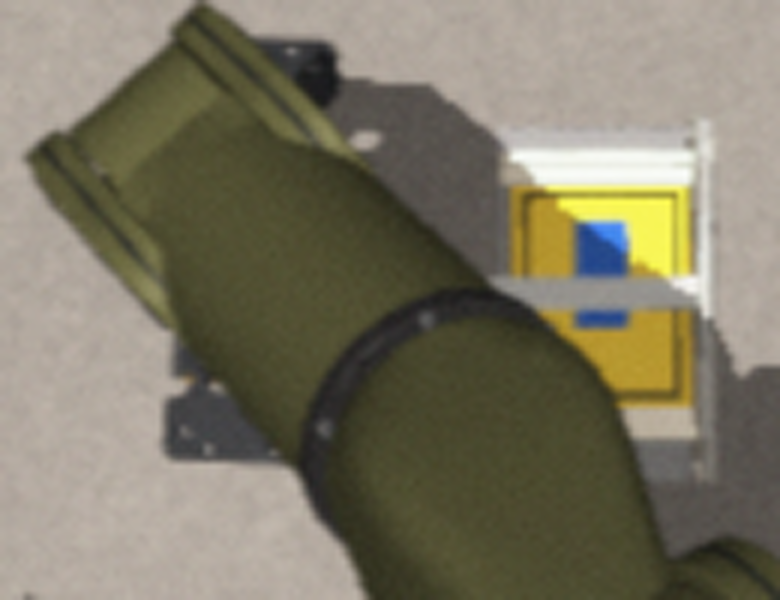

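View pics/s13.png

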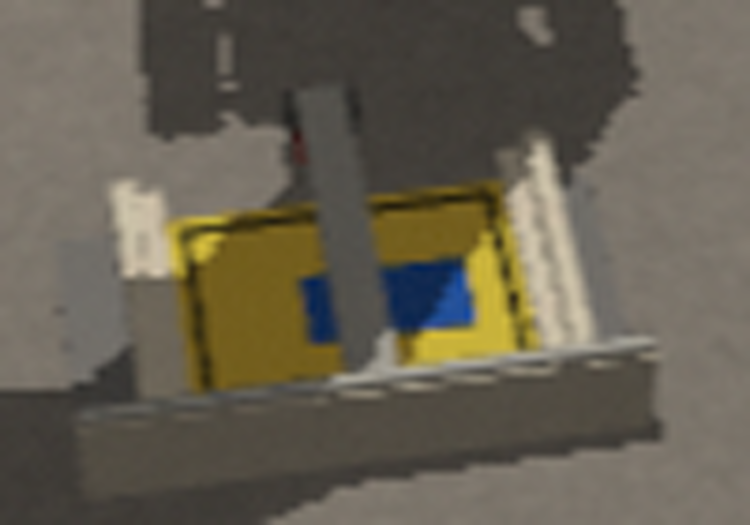

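```bash
python3 - <<'E'
from h import *
d=snapshot("side")
P=[[.5115,.0035,.028],[.5115,.0035,.0065],[.5115,-.0133,.0146]]
print(proj(d,P).round(1), "bar left edge", proj(d,[[.5115,.0085,.033],[.5115,-.0135,.033],[.5115,.0085,.041],[.5115,-.0135,.041]]).round(1))
t=snapshot("top");g=lambda x,y:((x+.5)/6-.5+200,(y+.5)/6-.5+150)
print((ray(t,[g(510,190),g(692,190)],.014)*1000).round(1))
a=cv2.imread("pics/side0.png");b=d["color"][:,:,::-1]
o=np.hstack([cv2.resize(i[208:232,238:264],None,fx=14,fy=14,interpolation=cv2.INTER_NEAREST) for i in(a,b)]);cv2.imwrite("pics/cmp.png",o)
# wrist trailing edge
w=snapshot("wrist");print("wrist case edge",(ray(w,[(214,267),(255-8,267),(310,266)],.014)*1000).round(1), "rail ends",(ray(w,[(203,268),(319,266)],.03)*1000).round(1))
E
```

```text
[[249.2 216.1]
 [249.3 221. ]
 [250.2 223.8]] bar left edge [[248.9 213.5]
 [250.1 219.7]
 [248.8 211.7]
 [250.1 217.8]]
[[ 579.   -22.3   14. ]
 [ 577.5 -123.9   14. ]]
wrist case edge [[457.6 -11.7  14. ]
 [496.  -13.   14. ]
 [568.7 -14.   14. ]] rail ends [[448.5  -3.2  30. ]
 [576.4  -4.8  30. ]]
```

View pics/cmp.png

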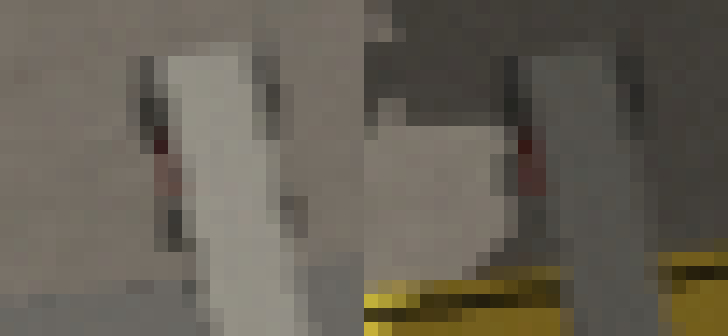

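```bash
python3 - <<'E'
from h import *
a=cv2.imread("pics/top0.png").astype(int);t=snapshot("top");b=t["color"][:,:,::-1].astype(int)
m=(abs(a-b).max(2)>40).astype(np.uint8)*255;cv2.imwrite("pics/t14.png",np.vstack([t["color"][:,:,::-1],cv2.merge([m]*3)])[:,:])
cv2.imwrite("pics/t14.png",cv2.resize(np.hstack([t["color"][:,:,::-1],cv2.merge([m]*3)]),(800,300)))
for n in("white_carton","brown_carton","blue_carton","tape_roll","mug","case_stack","marker"):print(n,[(round(r["score"],2),r["xy"]) for r in find_in(n,"top")][:2])
E
```

```text
white_carton [(0.84, [245.3, 117.9])]
brown_carton [(0.58, [318.5, 121.8])]
blue_carton [(0.57, [363.8, 223.2])]
tape_roll [(0.76, [155.1, 151.8])]
mug [(0.81, [137.2, 190.9])]
case_stack [(0.73, [396.4, 177.8])]
marker [(0.54, [379.7, 139.3])]
```

View pics/t14.png

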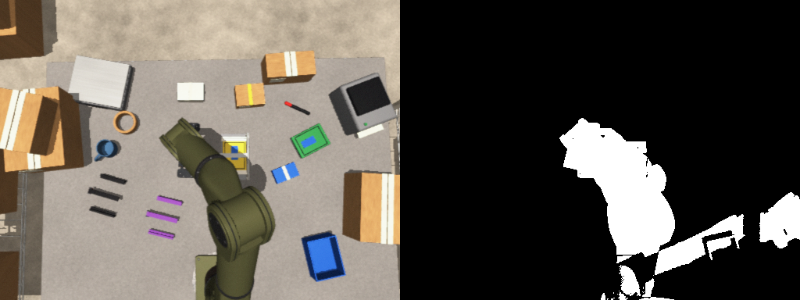

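Apart from the arm, its shadow and the case, nothing in the top picture has changed. The bystanders are where they were.

```bash
python3 -c "
from plant import *
print(finish_job())"
```

```text
the job is handed in; nothing more can be done
None
```

The yellow case is in the holder, against the back plate as far as my checks can tell, and I handed the job in at about 13 s of the 72 s allowed. I pushed its trailing long side with two fingertips set 50 mm apart, one on each side of the catch. I turned it about 13° to line up with the rails I had measured, then slid it slowly in.

**Case home:** It came to a firm stop, with the force reaching about 10 N against about 4 N while sliding. Three more pushes at 5–9 N moved it no further than 0.2 mm. In the top camera it spans y = −22 to −124 mm, against the plate face at about −122 mm. It did not shift when I pulled the fingers back.

**Catch:** In the side camera its red pixels are in the same rows as before the push, so it has dropped behind the case. That view shows only a few pixels of it, and the network never found the catch.

**Other things:** A before-and-after comparison of the top picture showed changes only from the arm, its shadow and the case. The arm ended raised, touching nothing.

**Disagreements:**
- The cameras disagree by 1–3 mm. The rough wrist-camera reading puts the near edge about 8.5–9 mm past the rail ends, where 6 mm was expected. None of the readings suggests the case stopped short.
- The side-camera fit of the case became unreliable once the rails hid part of it, so I went by the gripper position and the force from there.

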